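# Tip the trivet out of its flush holder and lay it on the serving tray

## Robot

A 7-joint arm with a two-finger parallel gripper is mounted at the origin on the work surface. World frame = base frame: x ahead of the robot, y to its left, z up, the work surface at z = 0. Lengths are in m, angles in rad, forces in N, time in s.
With the tool pointing down it reaches from about 0.4 to 0.875 m from the base axis. Payload 19.3 kg.
Tool frame: the origin (TCP) lies at the very end of the fingers, on their centre line; the grasp point (between the pads) lies 19 mm behind it; z points along the fingers, y is the direction in which the jaws open and shut (so a half turn about z gives the same grasp; the last joint's range is limited). The gripper opens to 85 mm and grips with 20 to 120 N. Pads are 22 mm wide; open, the fingers measure 114 mm over their backs; the gripper's body (76 mm by 85 mm) begins 54 mm behind the grasp point. The pads swing forward as they close: fully open they stand 13 mm farther back than shut.
Start: joints at [-1.175, 0.521, -0.036, 1.599, 0.021, 1.021, -0.113], TCP at [0.281, 0.558, 0.231] pointing down, gripper open.
Joint ranges: [-2.91, 2.91], [-0.3, 2.13], [-1.5, 1.42], [0.17, 2.43], [-1.26, 4.41], [0.16, 1.93], [-2.52, 2.52]. Speed limits (rad/s): [1.89, 1.89, 2.39, 2.39, 3.01, 3.01, 3.01].

## Interface

Orientations are given as [roll, pitch, yaw] about the fixed x, y, z axes, in that order (R = Rz(yaw) Ry(pitch) Rx(roll)).
In Python, from workcell import bot, grab_frame, calibration, workorder gives the robot as it stands.
- The arm moves only by the tool move_arm, never from a script. Its arguments are lists of equal length, an entry for each row: "jaw": the closure in counts, from 0 (fully open) to 255 (shut); "dp": the shift along the tool's x, y, z in units of 800 mm (1.0 is 800 mm), a list of three; "rotation": the turn, a rotation vector about the tool's x, y, z in units of pi rad (1.0 is pi rad), a list of three. In form: {"jaw": [jaw, ...], "dp": [[dx, dy, dz], ...], "rotation": [[rx, ry, rz], ...]}. A call has 1 to 10 rows; each row shifts and turns the commanded pose from where the row before left it, along the tool's axes as they then stand; what a row does not reach is not made up. A row lasts 1/8 s, in which the tool goes at most 62.5 mm and 10.7 degrees, less where a joint would pass 70% of its speed; a pose out of reach is approached as far as the arm can. A call with a number of a shift or a turn outside -1 to 1 is refused whole. A call with a gripper value outside its range is refused whole. The fingers move at their own pace and stop on an object; "squeeze" is the grip in N (left out, the last holds). Time passes only in rows, so rows that do not move let the fingers close. It gives the time, the measured TCP pose, the force and the opening at its end, in the units of the state.
- bot.observe(): the state, without advancing time (a new reading comes with each control period).
- grab_frame(name): name is "side" or "top" or "wrist"; returns the picture (480x640x3 uint8, blue, green, red); there is no depth.
- calibration(name): a dict with "camera_matrix" (3x3 intrinsics, pixels), "T" (4x4, takes a point from camera to world coordinates). Camera axes: x right, y down, z forward; pixel columns grow to the right and rows downward; lengths in m; the calibration is good to about 2 mm. A picture is of the moment at which its call begins: read the wrist's pose just before it. calibration takes no time and is no camera call; for the wrist camera it gives the pose at the moment of the call.
- workorder.job_done(): hands the job in, once; it reports no verdict.
The state is a dict: "clock": time; "qpos": joint angles; "qd": joint speeds; "joint_efforts": joint torques, N m; "position": TCP position; "tool_rot": TCP orientation; "force": force on the tool from outside, world axes, zero at the start; "moment": the same for the moment, N m; "grip_width": finger opening in m.
Only numpy, scipy, OpenCV 4.12 (cv2) and the standard library are available. Lean on these libraries where they do the work, as an engineer would, in place of code of your own. Each camera call takes 0.05 s, during which the arm holds its last target. There are 200 camera calls.

## Task

A hot dish is about to be served: take the oblong wooden trivet out of its flush holder and lay it flat in the middle of the round serving tray. Press down the trivet's end beside the lowered wall of its holder so that the other end tips up and stays up, grip the raised end, lift the trivet out, and lower it onto the tray before letting go. Leave the round coaster in its own holder undisturbed.

Things in the scene. Friction and masses are not known exactly. Their poses are not given: they have to be found in the camera images.
- trivet_center (a point): centre of the loose oblong light-wood trivet, 110 (x) x 50 (y) x 12 mm (z), about 60 g, flush in the top of a dark wooden block 38 mm high, 2 mm gaps. The block's wall at the trivet's -x end is 14 mm lower (thumb notch): press the last 20 mm of that end. Fully tipped the trivet slopes at 0.5 rad, the underside of its +x end 24 mm above the block, free to grip there by its long sides.
- rest_a_pan (a joint): tilt (rad) of the 40 mm wide steel pan that the trivet rests on and tips with: 0 level, stop at 0.5, growing as the trivet's -x end goes down. Its level axle runs along the trivet's y, 20 mm from the centre towards -x and 7.5 mm below the centre. Stiff: 4 to 10 N near the end moves it (the end sinks 17 mm to the stop) and it stays where it is left. A lip stops sliding; nothing clamps the trivet.
- tray: round flat aluminium serving tray, fixed, 216 mm across at the rim, 11 mm high; inside it is flat, 190 mm across. Origin at the centre of its underside, on the table; its inner floor is 4 mm above the origin.
- coaster_center (a point): centre of a round light-wood coaster, 80 mm across and 12 mm thick, flush in a second dark wooden holder of the same kind. To be left alone.
Not all that is in view belongs to the job. What is shaped like the part that bears trivet_center but pink or purple is not meant.

How it is judged:
By the outcome, as a careful person would: the job done as asked, in the order asked, and still so for the second after the job is handed in, with the robot touching nothing.
It also fails if it takes over 45 s, if anything falls off the work surface, if the arm or the gripper's body presses on something with over 40 N, if the wrist force passes 120 N, or if a joint passes its speed limit or range.

## Working session

There is one attempt and no reset: what is moved stays moved. The work goes in short steps, Python scripts to look and compute and a tool call to move; the robot and the scene stay as the last step left them, time stands still between calls to the robot, and variables do not carry over. Pictures are saved under pics/ and viewed, about 8 in all and at most 12, crops included, and the job is handed in when it is done.

Besides the shell and the picture viewer there is one more tool, called after ">>>" as name(argument=value, ...), one argument or row to a line, values as JSON. move_arm: Moves the arm, as the interface text tells. Shifts and turns lie within -1 to 1; 1 stands for 800 mm of shift or pi rad of turn. Its arguments: {"type":"object","properties":{"jaw":{"type":"array","items":{"type":"number"}},"dp":{"type":"array","items":{"type":"array","items":{"type":"number","minimum":-1,"maximum":1}}},"rotation":{"type":"array","items":{"type":"array","items":{"type":"number","minimum":-1,"maximum":1}}},"squeeze":{"type":"number"}},"required":["jaw","dp","rotation"]}

```bash
mkdir -p pics
cat > h.py <<'E'
import numpy as np, cv2
from workcell import bot, grab_frame, calibration, workorder
def ray(c,uv,z):
    K=np.array(c["camera_matrix"]);T=np.array(c["T"])
    d=T[:3,:3]@np.linalg.solve(K,np.array([uv[0],uv[1],1.0]));o=T[:3,3]
    return o+d*(z-o[2])/d[2]
def proj(c,p):
    K=np.array(c["camera_matrix"]);T=np.array(c["T"])
    q=K@(T[:3,:3].T@(np.array(p)-T[:3,3]));return q[:2]/q[2]
E
python3 - <<'E'
from h import *
s=bot.observe();print(s)
for n in("top","side"):
    cv2.imwrite(f"pics/{n}0.png",grab_frame(n));c=calibration(n);print(n,np.round(c["camera_matrix"],1).tolist(),np.round(c["T"],3).tolist())
E
```

```text
{'clock': 0.0, 'qpos': array([-1.17518299,  0.52205169, -0.0363083 ,  1.59999375,  0.02117875,
        1.02110066, -0.11280653]), 'qd': array([-0.00064759,  0.00063867, -0.00071613,  0.00017463,  0.00023262,
       -0.0002097 ,  0.00095971]), 'joint_efforts': array([-3.84343411e-04, -9.27117777e+01,  1.97967589e+00, -3.69940567e+01,
        1.78228423e-02,  8.04013020e-03, -3.90676931e-06]), 'position': array([0.28060492, 0.55809044, 0.23070757]), 'tool_rot': array([-3.14042580e+00,  7.47977903e-05,  2.67573493e+00]), 'force': array([-0.679505  ,  0.13822237,  0.5531055 ]), 'moment': array([ 0.00048491,  0.00042439, -0.01550467]), 'grip_width': 0.08547199775261259}
top [[487.2, 0.0, 321.1], [0.0, 487.2, 241.9], [0.0, 0.0, 1.0]] [[-0.003, -0.997, 0.073, 0.47], [-1.0, 0.002, -0.011, 0.069], [0.011, -0.073, -0.997, 0.836], [0.0, 0.0, 0.0, 1.0]]
side [[544.2, 0.0, 319.1], [0.0, 544.2, 243.7], [0.0, 0.0, 1.0]] [[0.883, -0.351, 0.312, 0.189], [-0.47, -0.647, 0.601, -0.578], [-0.009, -0.677, -0.736, 0.837], [0.0, 0.0, 0.0, 1.0]]
```

View pics/top0.png

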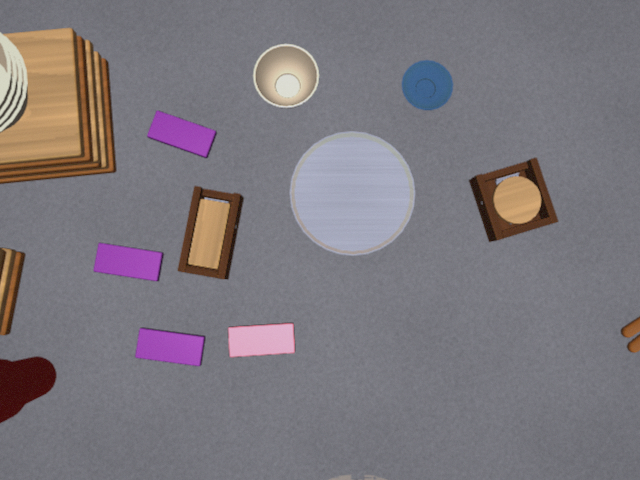

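View pics/side0.png

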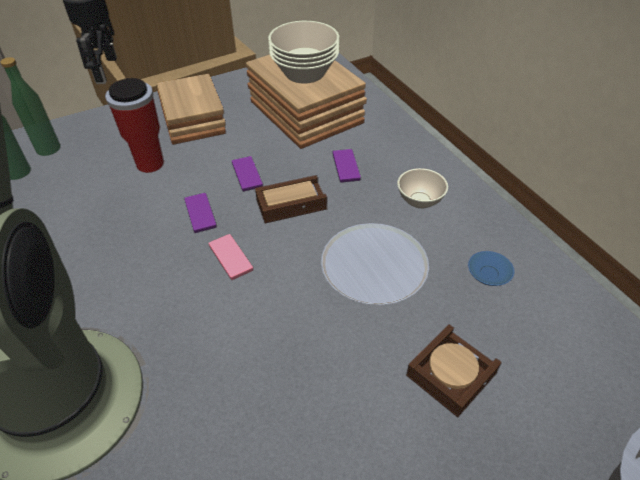

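The top view shows the oblong light-wood trivet in a dark block at about (210,233). The tray is at (352,193) and the round coaster in its holder is at (515,200). The flat purple pieces at (182,134), (128,262) and (170,347) and the pink one at (262,340) are decoys. Only the light-wood piece in the dark block fits, so I'll confirm it with a crop and measure it.

Run:
```python
from h import *
t=cv2.imread("pics/top0.png");s=cv2.imread("pics/side0.png")
a=cv2.resize(t[175:290,165:255],None,fx=5,fy=5,interpolation=cv2.INTER_CUBIC)
b=cv2.resize(s[165:230,245:335],None,fx=3.9,fy=5*.78,interpolation=cv2.INTER_CUBIC)
o=np.zeros((600,800,3),np.uint8);o[:575,:450]=a;o[:b.shape[0],450:450+b.shape[1]]=b[:,:350]
cv2.imwrite("pics/crop.png",o)
c=calibration("top");cs=calibration("side")
hsv=cv2.cvtColor(t,cv2.COLOR_BGR2HSV)
def big(m,box):
    x0,y0,x1,y1=box;k=np.zeros_like(m);k[y0:y1,x0:x1]=m[y0:y1,x0:x1]
    return max(cv2.findContours(k,cv2.RETR_EXTERNAL,cv2.CHAIN_APPROX_NONE)[0],key=cv2.contourArea)
print(hsv[233,210],hsv[270,205],hsv[193,352],hsv[400,300])
m=cv2.inRange(hsv,(5,60,120),(25,255,255))
k=big(m,(170,180,250,285));r=cv2.minAreaRect(k);print(r)
P=np.array([ray(c,p,.038) for p in cv2.boxPoints(r)]);print(P.round(4),P.mean(0).round(4),np.linalg.norm(np.diff(P,axis=0),axis=1))
m2=cv2.inRange(hsv,(0,60,15),(25,255,255))
k=big(m2,(170,180,250,285));r=cv2.minAreaRect(k);print(r)
P=np.array([ray(c,p,.038) for p in cv2.boxPoints(r)]);print(P.round(4),P.mean(0).round(4),np.linalg.norm(np.diff(P,axis=0),axis=1))
m3=cv2.inRange(hsv,(100,20,150),(135,120,255))
k=big(m3,(280,120,425,265));e=cv2.fitEllipse(k);print("tray",e,ray(c,e[0],.010))
hs=cv2.cvtColor(s,cv2.COLOR_BGR2HSV);m=cv2.inRange(hs,(5,60,120),(25,255,255))
k=big(m,(250,170,330,225));r=cv2.minAreaRect(k)
P=np.array([ray(cs,p,.038) for p in cv2.boxPoints(r)]);print("side",r,P.round(4),P.mean(0))
hm=cv2.inRange(hs,(100,20,150),(135,120,255))
k=big(hm,(315,220,435,305));e=cv2.fitEllipse(k);print("trayside",e,ray(cs,e[0],.010))
```

```text
[ 16 110 193] [ 11 152  89] [116  33 183] [120  11 121]
((208.4036865234375, 233.50070190429688), (30.819894790649414, 67.30521392822266), 10.885526657104492)
[[0.4929 0.2787 0.038 ]
 [0.6018 0.2596 0.038 ]
 [0.592  0.2097 0.038 ]
 [0.4833 0.2293 0.038 ]] [0.5425 0.2443 0.038 ] [0.11053547 0.05085384 0.11050759]
((210.51858520507812, 232.4054412841797), (50.481746673583984, 87.15592193603516), 11.113040924072266)
[[0.4821 0.294  0.038 ]
 [0.6231 0.269  0.038 ]
 [0.6068 0.1872 0.038 ]
 [0.466  0.2133 0.038 ]] [0.5445 0.2409 0.038 ] [0.14320527 0.08344528 0.1431421 ]
tray ((351.920166015625, 192.94480895996094), (123.45643615722656, 124.95092010498047), 110.51597595214844) [0.61407776 0.00611401 0.01      ]
side ((289.1116638183594, 193.01641845703125), (16.35187530517578, 51.03687286376953), 77.79953002929688) [[0.4937 0.2749 0.038 ]
 [0.6066 0.2544 0.038 ]
 [0.5887 0.2039 0.038 ]
 [0.4794 0.2247 0.038 ]] [0.54208684 0.23944845 0.038     ]
trayside ((374.4813232421875, 265.2760314941406), (74.35054779052734, 97.67475891113281), 97.25113677978516) [ 0.60970937 -0.00614384  0.01      ]
```

View pics/crop.png

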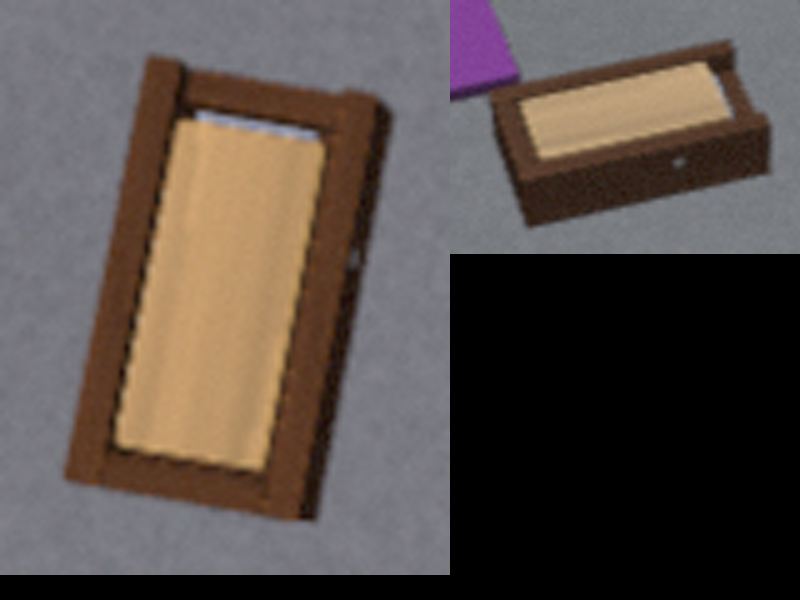

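The crop confirms the target: the light-wood oblong sits in the dark block. The wall that is lowered is the far one (world +x; crop ~(265,100) left, (735,90) right), and the pan axle's pin sits towards that end, as described. So the trivet's -x points along world yaw ≈ -10.3°. Next I'll check the obstacles and plan the first move.

```bash
cat >> h.py <<'E'
from scipy.spatial.transform import Rotation as R
def delta(p,Rt,s=None):
    s=s or bot.observe(); R0=R.from_euler("xyz",s["tool_rot"])
    return (R0.inv().apply(np.array(p)-s["position"])/.8).round(4),((R0.inv()*Rt).as_rotvec()/np.pi).round(4)
YAW=np.deg2rad(169.7)
DOWN=R.from_euler("xyz",[np.pi,0,YAW])
E
python3 - <<'E'
from h import *
cs=calibration("side");c=calibration("top")
print("tumbler base",ray(cs,(148,165),0),"tumbler top edge by side at z.2",ray(cs,(130,90),.2), "top view lid",ray(c,(40,375),.2))
print("stack",ray(c,(105,170),.05),ray(c,(20,330),.05))
print("wrist cam in tool", (np.linalg.inv(np.block([[R.from_euler("xyz",bot.observe()["tool_rot"]).as_matrix(),bot.observe()["position"][:,None]],[np.zeros((1,3)),1]]))@np.array(calibration("wrist")["T"])).round(3))
print(delta([.49,.25,.231],DOWN))
E
```

```text
tumbler base [0.30190081 0.53251196 0.        ] tumbler top edge by side at z.2 [0.31234137 0.53651452 0.2       ] top view lid [0.34671052 0.42049193 0.2       ]
stack [0.64522109 0.41103676 0.05      ] [0.38806095 0.53767601 0.05      ]
wrist cam in tool [[ 0.    -0.958 -0.286  0.073]
 [ 1.     0.    -0.     0.002]
 [ 0.    -0.286  0.958 -0.141]
 [ 0.     0.     0.     1.   ]]
(array([-0.4068, -0.2266,  0.    ]), array([-0.0003, -0.    , -0.0911]))
```

>>> move_arm(
  jaw=[0, 0, 255, 255, 255, 255, 255, 255, 255, 255],
  dp=[
    [0, 0, -0.06],
    [-0.0581, -0.0324, 0],
    [-0.0581, -0.0324, 0],
    [-0.0581, -0.0324, 0],
    [-0.0581, -0.0324, 0],
    [-0.0581, -0.0324, 0],
    [-0.0581, -0.0324, 0],
    [-0.0581, -0.0324, 0],
    [0, 0, 0],
    [0, 0, 0],
  ],
  rotation=[
    [0, 0, 0],
    [0, 0, 0],
    [0, 0, 0],
    [0, 0, 0],
    [0, 0, 0],
    [0, 0, 0],
    [0, 0, 0],
    [0, 0, 0],
    [0, 0, -0.0455],
    [0, 0, -0.0456],
  ],
)

```text
clock: 1.35
position: [0.4901, 0.2495, 0.279]
tool_rot: [-3.141, -0.0, 2.965]
force: [-0.2, -0.5, -1.0]
grip_width: -0.0
```

Run:
```python
from h import *
s=bot.observe();c=calibration("wrist");im=grab_frame("wrist");cv2.imwrite("pics/w0.png",im)
np.save("wc.npy",[c],allow_pickle=True)
print(s["clock"],s["position"],s["tool_rot"],s["grip_width"])
hsv=cv2.cvtColor(im,cv2.COLOR_BGR2HSV)
m=cv2.inRange(hsv,(5,60,120),(25,255,255));ks=cv2.findContours(m,cv2.RETR_EXTERNAL,cv2.CHAIN_APPROX_NONE)[0]
for k in ks:
    if cv2.contourArea(k)<1500: continue
    r=cv2.minAreaRect(k);P=np.array([ray(c,p,.038) for p in cv2.boxPoints(r)]);print(r,P.round(4).tolist(),P.mean(0).round(4),np.linalg.norm(np.diff(P,axis=0),axis=1))
```

```text
1.35 [0.49008075 0.24950478 0.27903523] [-3.14118456e+00 -4.27919380e-04  2.96538821e+00] -5.542713767518101e-06
((586.5, 393.0), (120.0, 105.0), 90.0) [[0.6793, 0.459, 0.038], [0.6996, 0.5731, 0.038], [0.8691, 0.5823, 0.038], [0.8466, 0.4557, 0.038]] [0.7736 0.5175 0.038 ] [0.11586992 0.1697158  0.12858616]
((322.0, 249.0), (102.0, 50.0), 90.0) [[0.4855, 0.2302, 0.038], [0.4942, 0.2791, 0.038], [0.6038, 0.2619, 0.038], [0.5944, 0.209, 0.038]] [0.5445 0.2451 0.038 ] [0.04967548 0.11091548 0.05374265]
```

View pics/w0.png

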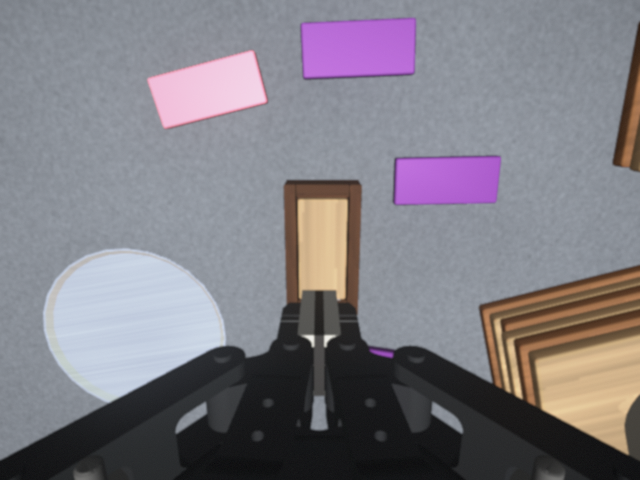

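The wrist view shows the trivet at (322,249), aligned with the tool, with the tray at lower left. The wrist and top views agree on the trivet's centre at about (0.543, 0.2445). Next I'll go above the far end.

>>> move_arm(
  jaw=[255, 255, 255, 255, 255, 255, 255, 255],
  dp=[
    [-0.0265, 0.0009, 0.0548],
    [-0.0265, 0.0009, 0.0548],
    [-0.0265, 0.0009, 0.0548],
    [-0.0265, 0.0009, 0.0548],
    [-0.0265, 0.0009, 0.0548],
    [0, 0, 0.0125],
    [0, 0, 0.008],
    [0, 0, 0],
  ],
  rotation=[
    [0, 0, 0],
    [0, 0, 0],
    [0, 0, 0],
    [0, 0, 0],
    [0, 0, 0],
    [0, 0, 0],
    [0, 0, 0],
    [0, 0, 0],
  ],
)

```text
clock: 2.4
position: [0.5947, 0.2353, 0.0445]
tool_rot: [3.141, 0.001, 2.962]
force: [-0.1, 0.6, 0.0]
grip_width: -0.0002
```

Run:
```python
from h import *
s=bot.observe();print(s["position"],s["force"])
t=grab_frame("top");d=grab_frame("side")
a=cv2.resize(t[160:290,160:270],None,fx=3.6,fy=3.6,interpolation=cv2.INTER_CUBIC)
b=cv2.resize(d[140:240,245:345],None,fx=4,fy=4,interpolation=cv2.INTER_CUBIC)
o=np.zeros((470,800,3),np.uint8);o[:a.shape[0],:a.shape[1]]=a;o[:400,400:800]=b;cv2.imwrite("pics/p1.png",o)
```

```text
[0.59469006 0.23527207 0.04453908] [-0.10300142  0.60756431  0.03982456]
```

View pics/p1.png

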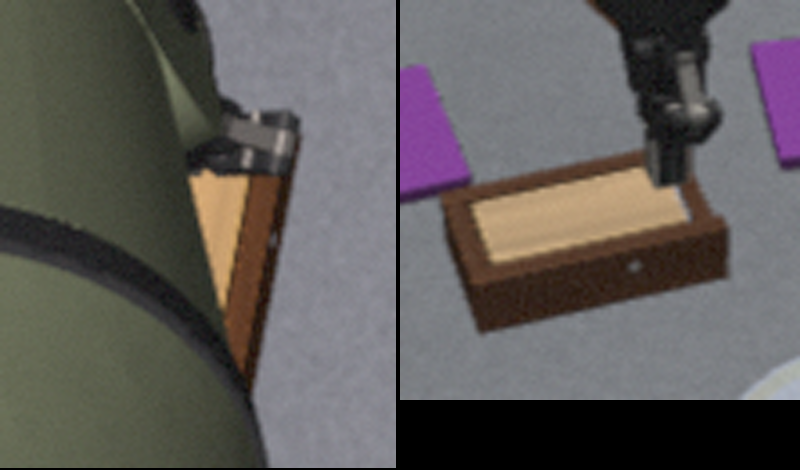

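The side crop shows the closed fingertips just above the notch end at (665,180), inside the side walls. Next I'll press slowly.

>>> move_arm(
  jaw=[255, 255, 255, 255, 255],
  dp=[
    [0, 0, 0.004],
    [0, 0, 0.004],
    [0, 0, 0.003],
    [0, 0, 0.003],
    [0, 0, 0],
  ],
  rotation=[
    [0, 0, 0],
    [0, 0, 0],
    [0, 0, 0],
    [0, 0, 0],
    [0, 0, 0],
  ],
)

```text
clock: 3.12
position: [0.5962, 0.2346, 0.033]
tool_rot: [3.141, 0.002, 2.961]
force: [4.8, -0.2, 4.1]
grip_width: -0.0
```

>>> move_arm(
  jaw=[255, 255, 255, 255],
  dp=[
    [0, 0, 0.003],
    [0, 0, 0.003],
    [0, 0, 0.002],
    [0, 0, 0],
  ],
  rotation=[
    [0, 0, 0],
    [0, 0, 0],
    [0, 0, 0],
    [0, 0, 0],
  ],
)

```text
clock: 3.62
position: [0.5967, 0.2346, 0.0267]
tool_rot: [3.14, 0.003, 2.961]
force: [7.5, -0.8, 4.3]
grip_width: -0.0003
```

>>> move_arm(
  jaw=[255, 255],
  dp=[
    [0, 0, 0.002],
    [0, 0, 0],
  ],
  rotation=[
    [0, 0, 0],
    [0, 0, 0],
  ],
)

```text
clock: 3.88
position: [0.5969, 0.2346, 0.0257]
tool_rot: [3.14, 0.004, 2.961]
force: [5.9, -2.6, 12.6]
grip_width: 0.0001
```

Run:
```python
from h import *
s=bot.observe();print(s["position"],s["force"])
d=grab_frame("side")
b=cv2.resize(d[140:240,245:345],None,fx=5,fy=5,interpolation=cv2.INTER_CUBIC)
cv2.imwrite("pics/p2.png",b)
```

```text
[0.59685758 0.23457366 0.02566257] [ 5.89776897 -2.63858105 12.62782802]
```

View pics/p2.png

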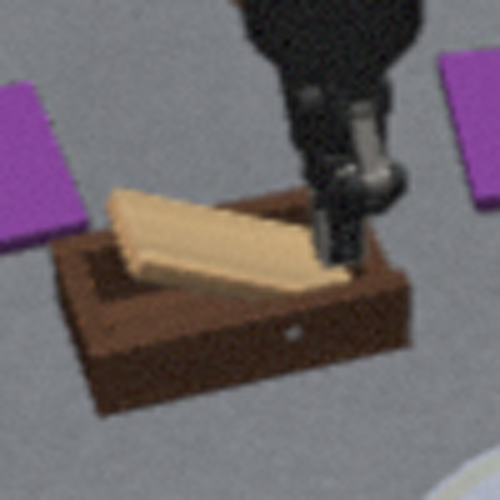

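Run:
```python
from h import *
c=calibration("side");u=np.array([.984,-.179,0]);v=np.array([.179,.984,0]);C=np.array([.543,.2445,0])
for th in (.3,.4,.45,.5):
    o=[]
    for s,w,z in((-75,-25,13.5),(-75,25,13.5),(-75,-25,1.5)):
        h=s*np.cos(th)+z*np.sin(th)+20;zz=24.5+z*np.cos(th)-s*np.sin(th)
        q=proj(c,C+u*h/1e3+v*w/1e3+np.array([0,0,zz/1e3]));o.append(((q-[245,140])*5).round(0))
    print(th,o)
```

```text
0.3 [array([123., 280.]), array([ 95., 206.]), array([117., 302.])]
0.4 [array([131., 266.]), array([102., 193.]), array([122., 288.])]
0.45 [array([135., 260.]), array([107., 186.]), array([125., 281.])]
0.5 [array([140., 253.]), array([111., 180.]), array([129., 275.])]
```

>>> move_arm(
  jaw=[255, 255],
  dp=[
    [0, 0, 0.0015],
    [0, 0, 0],
  ],
  rotation=[
    [0, 0, 0],
    [0, 0, 0],
  ],
)

```text
clock: 4.18
position: [0.597, 0.2347, 0.0253]
tool_rot: [3.14, 0.004, 2.961]
force: [1.8, -3.5, 24.9]
grip_width: -0.0
```

The load is stiff now and the slope matches about 0.5 rad, so this is the stop. I'll retreat, open the jaws and check that the tilt stays.

>>> move_arm(
  jaw=[255, 255, 255, 60, 60, 60, 60, 60],
  dp=[
    [0, 0, -0.01],
    [0, 0, -0.04],
    [0.03, 0, -0.06],
    [0.055, 0, -0.04],
    [0.055, 0, -0.03],
    [0.055, 0, -0.03],
    [0.02, 0, 0],
    [0, 0, 0],
  ],
  rotation=[
    [0, 0, 0],
    [0, 0, 0],
    [0, 0, 0],
    [0, 0, 0],
    [0, 0, 0],
    [0, 0, 0],
    [0, 0, 0],
    [0, 0, 0],
  ],
)

```text
clock: 5.18
position: [0.4252, 0.2657, 0.1912]
tool_rot: [-3.142, -0.0, 2.963]
force: [0.3, 0.3, 0.3]
grip_width: 0.0653
```

Run:
```python
from h import *
s=bot.observe();cw=calibration("wrist");w=grab_frame("wrist");cs=calibration("side");d=grab_frame("side")
print(s["position"],s["tool_rot"],s["grip_width"],s["force"])
b=cv2.resize(d[150:240,245:345],None,fx=4,fy=4,interpolation=cv2.INTER_CUBIC)
cv2.imwrite("pics/w.png",w);cv2.imwrite("pics/s3.png",d)
o=np.zeros((480,800,3),np.uint8);o[:360,400:800]=b
o[:480,:400]=cv2.resize(w[100:400,195:445],(400,480));cv2.imwrite("pics/p3.png",o)
```

```text
[0.42517794 0.26569076 0.19122496] [-3.14156174e+00 -5.33465335e-05  2.96314053e+00] 0.06528825638247121 [0.34168628 0.31274557 0.28449548]
```

View pics/p3.png

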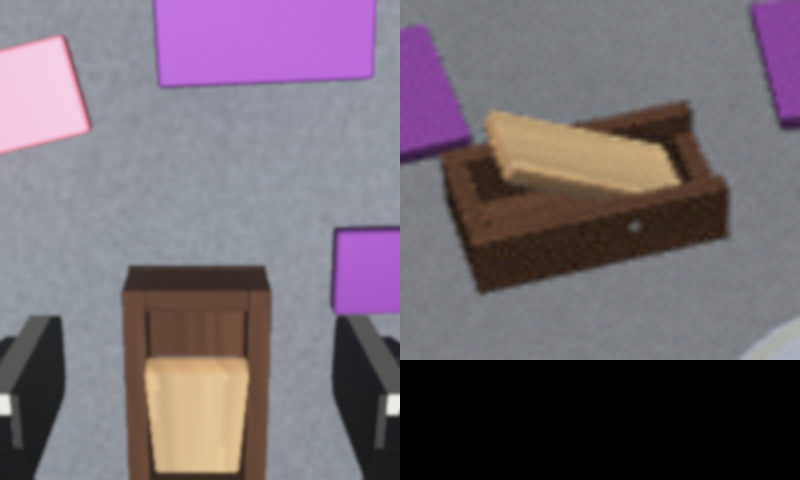

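Run:
```python
from h import *
c=calibration("wrist");cs=calibration("side");u=np.array([.984,-.179,0]);v=np.array([.179,.984,0]);C=np.array([.543,.2445,0])
f=lambda q:((q-[195,100])*1.6).round(0); g=lambda q:((q-[245,150])*4+[400,0]).round(0)
for th in (.4,.45,.5):
    o=[]
    for s,w,z in((-75,-25,13.5),(-75,25,13.5),(-75,-25,1.5),(-75,25,1.5),(35,-25,13.5)):
        h=s*np.cos(th)+z*np.sin(th)+20;zz=24.5+z*np.cos(th)-s*np.sin(th)
        p=C+u*h/1e3+v*w/1e3+np.array([0,0,zz/1e3]);o.append((f(proj(c,p)).tolist(),g(proj(cs,p)).tolist()))
    print(th,o)
th=.5;n=np.array([*(u[:2]*np.sin(th)),np.cos(th)])
e=lambda s,z:C+u*(s*np.cos(th)+z*np.sin(th)+20)/1e3+np.array([0,0,(24.5+z*np.cos(th)-s*np.sin(th))/1e3])
RG=DOWN*R.from_rotvec([0,.5,0])
print("toolz",RG.apply([0,0,1]),"n",n)
for off in(60,5): 
    p=e(-63,7.5)-n*0 + n*(-.005 if off==5 else .06); print(off,p,delta(p,RG))
```

```text
0.4 [([143.0, 359.0], [505.0, 173.0]), ([248.0, 359.0], [482.0, 114.0]), ([145.0, 339.0], [498.0, 191.0]), ([246.0, 339.0], [475.0, 131.0]), ([154.0, 477.0], [689.0, 192.0])]
0.45 [([143.0, 366.0], [508.0, 168.0]), ([248.0, 366.0], [485.0, 109.0]), ([144.0, 345.0], [500.0, 185.0]), ([247.0, 345.0], [477.0, 126.0]), ([154.0, 475.0], [689.0, 195.0])]
0.5 [([142.0, 374.0], [512.0, 163.0]), ([249.0, 374.0], [489.0, 104.0]), ([144.0, 352.0], [503.0, 180.0]), ([247.0, 352.0], [480.0, 121.0]), ([154.0, 472.0], [688.0, 197.0])]
toolz [-0.47169961  0.08572235 -0.87758256] n [ 0.47175473 -0.08581717  0.87758256]
60 [0.54012035 0.24502384 0.11394063] (array([-0.1444,  0.0009,  0.096 ]), array([-0.0002,  0.1591, -0.0002]))
5 [0.50945629 0.25060196 0.05689777] (array([-0.1054,  0.0009,  0.1673]), array([-0.0002,  0.1591, -0.0002]))
```

The trivet stays tipped, and the raised end is at crop (198,372), matching the 0.5 rad prediction of y = 374. Next I'll tilt the tool normal to the trivet and approach.

>>> move_arm(
  jaw=[50, 50, 50, 50, 50, 50, 50, 50],
  dp=[
    [0, 0, 0],
    [0, 0, 0],
    [0, 0, 0],
    [-0.0436, 0.0002, 0.0037],
    [-0.0436, 0.0002, 0.0037],
    [-0.0436, 0.0002, 0.0037],
    [-0.0436, 0.0002, 0.0037],
    [0, 0, 0],
  ],
  rotation=[
    [0, 0.053, 0],
    [0, 0.053, 0],
    [0, 0.053, 0],
    [0, 0, 0],
    [0, 0, 0],
    [0, 0, 0],
    [0, 0, 0],
    [0, 0, 0],
  ],
)

```text
clock: 6.28
position: [0.542, 0.243, 0.1108]
tool_rot: [-3.139, -0.502, 2.958]
force: [-1.6, 0.2, -0.2]
grip_width: 0.0689
```

```bash
cat >> h.py <<'E'
RG=DOWN*R.from_rotvec([0,.5,0])
E
python3 - <<'E'
from h import *
th=.5;u=np.array([.984,-.179,0]);C=np.array([.543,.2445,0]);n=np.array([*(u[:2]*np.sin(th)),np.cos(th)])
p=C+u*(-63*np.cos(th)+7.5*np.sin(th)+20)/1e3+np.array([0,0,(24.5+7.5*np.cos(th)+63*np.sin(th))/1e3])-.007*n
s=bot.observe();print(s["position"],s["tool_rot"],s["grip_width"],p,delta(p,RG,s))
E
```

```text
[0.54203016 0.24304533 0.11078646] [-3.13878187 -0.5016216   2.95764585] 0.06888380822910152 [0.50851278 0.25077359 0.0551426 ] (array([0.0042, 0.0021, 0.0816]), array([-0.0003, -0.0005, -0.0012]))
```

>>> move_arm(
  jaw=[50, 50, 50, 50, 50],
  dp=[
    [0.0022, 0.001, 0.03],
    [0.002, 0.001, 0.025],
    [0, 0, 0.018],
    [0, 0, 0.0086],
    [0, 0, 0],
  ],
  rotation=[
    [0, 0, 0],
    [0, 0, 0],
    [0, 0, 0],
    [0, 0, 0],
    [0, 0, 0],
  ],
)

```text
clock: 6.9
position: [0.5074, 0.2528, 0.0583]
tool_rot: [-3.141, -0.5, 2.962]
force: [-0.4, 0.4, -0.1]
grip_width: 0.069
```

Run:
```python
from h import *
s=bot.observe();print(s["position"],s["tool_rot"],s["grip_width"],s["force"])
w=grab_frame("wrist");d=grab_frame("side")
b=cv2.resize(d[130:230,245:345],None,fx=4,fy=4,interpolation=cv2.INTER_CUBIC)
o=np.zeros((480,800,3),np.uint8);o[:400,400:800]=b
o[:,:400]=cv2.resize(w[180:480,195:445],(400,480));cv2.imwrite("pics/p4.png",o)
```

```text
[0.50738202 0.25280905 0.05828791] [-3.1414654  -0.49963547  2.96177584] 0.06897876844884542 [-0.35182335  0.36724106 -0.08227852]
```

View pics/p4.png

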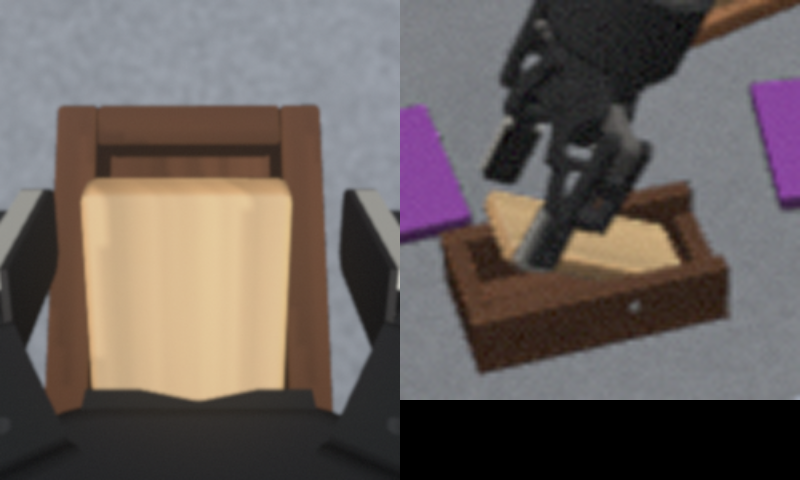

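The fingers straddle the raised end but are centred at (197) while the trivet is at (187), so I'll shift about 2 mm and go 2 mm deeper before closing.

>>> move_arm(
  jaw=[50, 50, 255, 255, 255, 255, 255, 255],
  dp=[
    [-0.003, -0.0027, 0.003],
    [0, 0, 0],
    [0, 0, 0],
    [0, 0, 0],
    [0, 0, 0],
    [0, 0, 0],
    [0, 0, 0],
    [0, 0, 0],
  ],
  rotation=[
    [0, 0, 0],
    [0, 0, 0],
    [0, 0, 0],
    [0, 0, 0],
    [0, 0, 0],
    [0, 0, 0],
    [0, 0, 0],
    [0, 0, 0],
  ],
  squeeze=40,
)

```text
clock: 8.0
position: [0.5079, 0.2507, 0.0552]
tool_rot: [3.142, -0.499, 2.962]
force: [1.0, -0.7, 1.6]
grip_width: 0.0489
```

>>> move_arm(
  jaw=[255, 255, 255, 255, 255, 255],
  dp=[
    [0.004, 0, -0.005],
    [0.0076, 0, -0.0101],
    [0.0114, 0, -0.0151],
    [0.019, 0, -0.0252],
    [0.0305, 0, -0.0403],
    [0, 0, 0],
  ],
  rotation=[
    [0, 0, 0],
    [0, 0, 0],
    [0, 0, 0],
    [0, 0, 0],
    [0, 0, 0],
    [0, 0, 0],
  ],
)

```text
clock: 8.75
position: [0.4948, 0.254, 0.1542]
tool_rot: [3.138, -0.495, 2.964]
force: [1.1, 0.0, -1.4]
grip_width: 0.0486
```

Run:
```python
from h import *
s=bot.observe();print(s["position"],s["tool_rot"],s["grip_width"],s["force"])
w=grab_frame("wrist");d=grab_frame("side")
b=cv2.resize(d[90:230,215:355],None,fx=2.85,fy=2.85,interpolation=cv2.INTER_CUBIC)
o=np.zeros((480,800,3),np.uint8);o[:399,400:799]=b
o[:,:400]=cv2.resize(w[180:480,195:445],(400,480));cv2.imwrite("pics/p5.png",o)
u=np.array([.984,-.179,0])
# TCP target on tray, tool vertical: trivet centre is u*? from grasp
T=np.array([.614,.006,0]); p=T-u*.043; 
for z in(.06,.003): p[2]=z;print(p,delta(p,DOWN,s), (p-s["position"]).round(4))
```

```text
[0.49476379 0.25401635 0.15424595] [ 3.13798766 -0.49510427  2.96400209] 0.04857212353636124 [ 1.05733113  0.0263423  -1.41622412]
[0.571688 0.013697 0.06    ] (array([-0.1859, -0.2788,  0.0325]), array([ 0.001 , -0.1576,  0.0004])) [ 0.0769 -0.2403 -0.0942]
[0.571688 0.013697 0.003   ] (array([-0.2198, -0.279 ,  0.0952]), array([ 0.001 , -0.1576,  0.0004])) [ 0.0769 -0.2403 -0.1512]
```

View pics/p5.png

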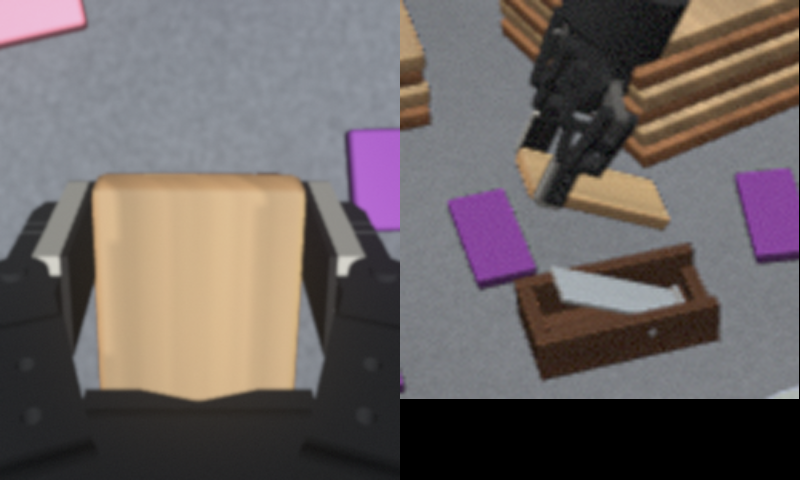

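The trivet is held square to the tool at wrist crop (200,285) and is clear of the holder, while the pan stays tipped. Next I'll level it and carry it over the tray.

>>> move_arm(
  jaw=[255, 255, 255, 255, 255, 255, 255, 255, 255, 255],
  dp=[
    [0, 0, 0],
    [0, 0, 0],
    [0, 0, 0],
    [-0.0212, -0.0398, 0],
    [-0.0212, -0.0398, 0],
    [-0.0212, -0.0398, 0],
    [-0.0212, -0.0398, 0],
    [-0.0212, -0.0398, 0.02],
    [-0.0212, -0.0398, 0.04],
    [-0.0212, -0.0396, 0.04],
  ],
  rotation=[
    [0, -0.0525, 0],
    [0, -0.0525, 0],
    [0, -0.0526, 0],
    [0, 0, 0],
    [0, 0, 0],
    [0, 0, 0],
    [0, 0, 0],
    [0, 0, 0],
    [0, 0, 0],
    [0, 0, 0],
  ],
)

```text
clock: 10.1
position: [0.5705, 0.0118, 0.0685]
tool_rot: [-3.142, -0.005, 2.962]
force: [0.9, 0.7, -1.0]
grip_width: 0.049
```

Run:
```python
from h import *
s=bot.observe();c=calibration("wrist");w=grab_frame("wrist");d=grab_frame("side");cs=calibration("side")
print(s["position"],s["tool_rot"],s["grip_width"],s["force"])
p=np.array([.5717,.0137,.03]);print(delta(p,DOWN,s))
b=cv2.resize(d[150:310,290:450],None,fx=2.5,fy=2.5)
o=np.zeros((600,800,3),np.uint8);o[:400,400:800]=b
o[:300,:400]=cv2.resize(w,(400,300));cv2.imwrite("pics/p6.png",o)
# predicted trivet corners in side view
u=np.array([.984,-.179,0]);v=np.array([.179,.984,0]);C=s["position"]+u*.043+np.array([0,0,.013])
print([((proj(cs,C+u*a*.055+v*e*.025)-[290,150])*2.5+[400,0]).round().tolist() for a,e in((-1,-1),(-1,1),(1,1),(1,-1))])
```

```text
[0.57049741 0.01180052 0.06852517] [-3.14152739 -0.00475417  2.96203617] 0.048967723203829853 [ 0.86515994  0.71604026 -0.96676005]
(array([-0.0013,  0.0026,  0.0482]), array([-0.    , -0.0015,  0.0001]))
[[557.0, 257.0], [535.0, 211.0], [667.0, 179.0], [693.0, 223.0]]
```

View pics/p6.png

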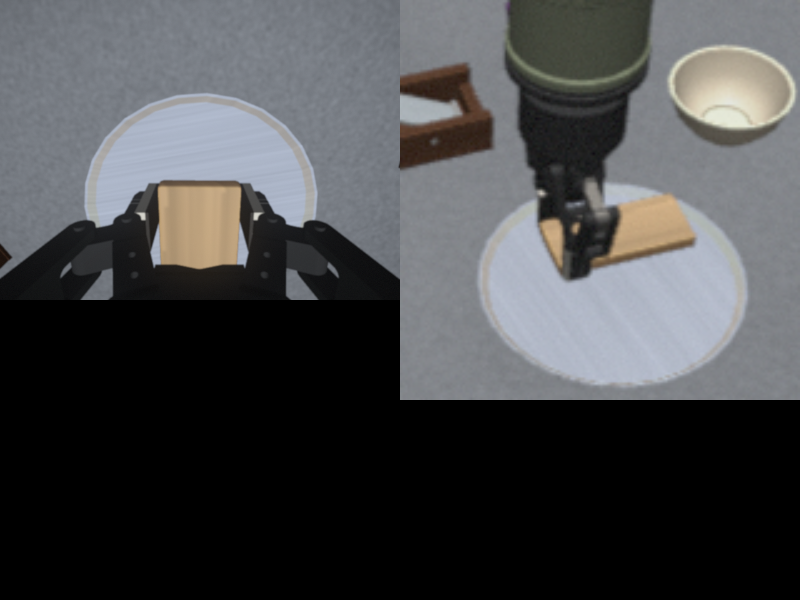

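The trivet is level and over the tray: the tray rim spans columns 86–317 of the wrist crop and the trivet is centred at 200. I'll lower it, with a check on the rim.

Run:
```python
from h import *
c=calibration("wrist");w=grab_frame("wrist")
h=cv2.cvtColor(w,cv2.COLOR_BGR2HSV)
for uv in((322,150),(139,310),(506,310)): print(uv,ray(c,uv,.011).round(4), (np.linalg.norm(ray(c,uv,.011)[:2]-[.614,.006])).round(4))
```

```text
(322, 150) [0.5107 0.0227 0.011 ] 0.1047
(139, 310) [ 0.5776 -0.0933  0.011 ] 0.1058
(506, 310) [0.6147 0.1074 0.011 ] 0.1014
```

>>> move_arm(
  jaw=[255, 255, 255, 255, 255],
  dp=[
    [-0.001, 0.0015, 0.025],
    [0, 0, 0.025],
    [0, 0, 0.015],
    [0, 0, 0.006],
    [0, 0, 0],
  ],
  rotation=[
    [0, -0.0015, 0],
    [0, 0, 0],
    [0, 0, 0],
    [0, 0, 0],
    [0, 0, 0],
  ],
)

```text
clock: 10.88
position: [0.5715, 0.0142, 0.013]
tool_rot: [3.142, 0.0, 2.962]
force: [0.2, 0.7, -0.3]
grip_width: 0.0487
```

>>> move_arm(
  jaw=[255, 255, 255, 255],
  dp=[
    [0, -0.002, 0.004],
    [0, 0, 0.003],
    [0, 0, 0.003],
    [0, 0, 0],
  ],
  rotation=[
    [0, 0, 0],
    [0, 0, 0],
    [0, 0, 0],
    [0, 0, 0],
  ],
)

```text
clock: 11.38
position: [0.5711, 0.0124, 0.0046]
tool_rot: [-3.142, 0.0, 2.962]
force: [-0.2, 0.2, -1.3]
grip_width: 0.049
```

>>> move_arm(
  jaw=[255, 255],
  dp=[
    [0, 0, 0.0015],
    [0, 0, 0],
  ],
  rotation=[
    [0, 0, 0],
    [0, 0, 0],
  ],
)

```text
clock: 11.62
position: [0.5711, 0.0124, 0.0036]
tool_rot: [-3.142, 0.0, 2.962]
force: [0.5, -0.8, -1.0]
grip_width: 0.049
```

>>> move_arm(
  jaw=[255, 255, 255],
  dp=[
    [0, 0, 0.0012],
    [0, 0, 0.0008],
    [0, 0, 0],
  ],
  rotation=[
    [0, 0, 0],
    [0, 0, 0],
    [0, 0, 0],
  ],
)

```text
clock: 12.0
position: [0.5712, 0.0124, 0.0023]
tool_rot: [3.142, 0.0, 2.962]
force: [-1.9, 0.0, 7.1]
grip_width: 0.0489
```

There's 7 N of contact with the tray floor, so I'll release and retreat.

>>> move_arm(
  jaw=[110, 60, 60, 60, 60, 60, 60, 60],
  dp=[
    [0, 0, 0],
    [0, 0, 0],
    [0, 0, 0],
    [0, 0, 0],
    [0, 0, -0.01],
    [0, 0, -0.04],
    [0.02, 0, -0.06],
    [0.05, 0, -0.05],
  ],
  rotation=[
    [0, 0, 0],
    [0, 0, 0],
    [0, 0, 0],
    [0, 0, 0],
    [0, 0, 0],
    [0, 0, 0],
    [0, 0, 0],
    [0, 0, 0],
  ],
)

```text
clock: 13.0
position: [0.5164, 0.0223, 0.1319]
tool_rot: [3.141, 0.002, 2.961]
force: [-0.4, 0.4, 0.9]
grip_width: 0.0657
```

>>> move_arm(
  jaw=[60, 60, 60, 60, 60],
  dp=[
    [0.06, 0, -0.04],
    [0.06, 0, -0.04],
    [0.06, 0, 0],
    [0.03, 0, 0],
    [0, 0, 0],
  ],
  rotation=[
    [0, 0, 0],
    [0, 0, 0],
    [0, 0, 0],
    [0, 0, 0],
    [0, 0, 0],
  ],
)

```text
clock: 13.62
position: [0.3497, 0.0526, 0.1946]
tool_rot: [3.141, 0.001, 2.963]
force: [0.2, 0.0, -0.1]
grip_width: 0.0654
```

Run:
```python
from h import *
s=bot.observe();t=grab_frame("top");d=grab_frame("side");c=calibration("top")
print(s["clock"],s["position"],s["force"])
h=cv2.cvtColor(t,cv2.COLOR_BGR2HSV);m=cv2.inRange(h,(5,60,110),(25,255,255));k=np.zeros_like(m);k[140:250,295:410]=m[140:250,295:410]
q=max(cv2.findContours(k,0,1)[0],key=cv2.contourArea);r=cv2.minAreaRect(q);P=np.array([ray(c,p,.016) for p in cv2.boxPoints(r)])
print(r,P.round(4).tolist(),P.mean(0))
o=np.zeros((480,800,3),np.uint8);o[:360,:400]=cv2.resize(t[110:290,170:570],(400,180)).repeat(2,0)
o[:400,400:]=cv2.resize(d[130:330,250:450],(400,400));cv2.imwrite("pics/p7.png",o)
```

```text
13.625 [0.34969979 0.05257848 0.19460807] [ 0.18279978  0.034598   -0.12930074]
((352.51885986328125, 194.0660400390625), (29.056156158447266, 63.702396392822266), 10.619654655456543) [[0.5622, 0.0401, 0.016], [0.6698, 0.0195, 0.016], [0.6605, -0.0293, 0.016], [0.553, -0.0082, 0.016]] [0.61136347 0.00551465 0.016     ]
```

View pics/p7.png

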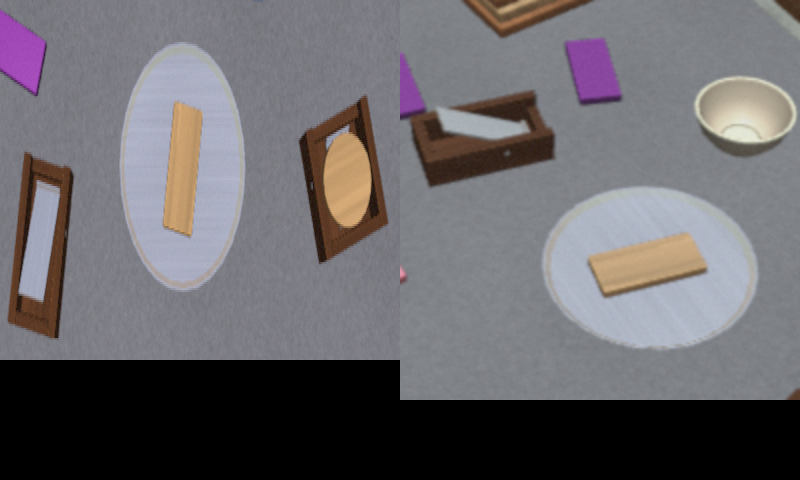

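The trivet lies flat in the middle of the tray, centre (0.611, 0.0055) against the tray's (0.614, 0.006). The coaster hasn't moved and the gripper is clear, so I'm handing in.

```bash
python3 -c "
from h import *
print(workorder.job_done())"
```

```text
the job is handed in; nothing more can be done
None
```

The trivet is lying flat in the middle of the round tray, and the job is handed in after 13.6 s on the robot's clock. I pressed its notch end to the stop, where it stayed tipped at about 0.5 rad. Then I gripped the raised end at 40 N, lifted it out, levelled it and lowered it until it touched the tray floor at 7 N. I released it and moved the arm clear.

- **Position:** the last top view puts the trivet about 3 mm from the tray's centre. It measured 110 × 50 mm at the expected height, so it is flat.
- **Everything else:** by eye, the coaster sits in its holder as before, and nothing else was disturbed. The gripper is touching nothing. The most the arm's force reading showed was 25 N, when pressing.
- **Disagreement:** the side camera read 5–12 mm lower in y than the other views for the trivet and the tray. I relied on the top and wrist views, which agreed within a few millimetres.

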